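Index the jeweller's dividing turntable by one hole

TASK

The clay pendant on the little dividing turntable needs its next mark: press the black plunger fully in with a fingertip to free the table, and, pushing against the upright thumb plate beside it, turn the table counter-clockwise (seen from above) to the very next hole, where the plunger must spring all the way out again and lock; then move clear. Only press and push, do not grasp or lift anything: leave the tile with the pendant lying centred on the turning table, and do not disturb the other things on the bench.

Things in the scene. Friction and masses are not known exactly. Their poses are not given: they have to be found in the camera images.
- indexer: Fixed base of the dividing turntable: a square plywood board 280 x 280 x 12 mm, screwed down, with a round grey index ring on it (radius 125 mm, top 48 mm above the bench). A dark circular slot of radius 95 mm in the ring joins eight dark round holes, 45 degrees apart. Origin on the turning axis at bench height, z up; its x axis points from the axis to the hole in which the plunger stands at the start. It stands at any yaw.
- table_centre (a point): Point on the turning axis, on the top face of the aluminium turning table, 66 mm above the bench; axes as the base. The table is a disc of radius 78 mm with an arm reaching out to radius 120 mm (arm 78 mm wide, top face level with the disc) that carries the plunger and the thumb plate.
- plunger_top (a point): Centre of the flat top of the black plunger cap (disc of radius 20 mm, 8 mm thick), on the table's arm 95 mm from the turning axis; 88 mm above the bench when sprung out. It moves straight down when pressed and goes round with the table. Its axes turn with the table: z up, x outward from the turning axis, y counter-clockwise.
- thumb_plate (a point): Middle of the upper edge, on the face towards the plunger, of the upright aluminium thumb plate fixed to the table's arm. The plate stands on the counter-clockwise side of the plunger: this face lies 23 mm from the plunger's axis. It is 6 mm thick, 40 mm wide (radially) and its top is 108 mm above the bench, 20 mm over the sprung-out cap. Axes as those of the plunger.
- turntable (a joint): Angle of the turning table against the base (rad): 0 in the hole at the start, positive counter-clockwise from above; the next hole is at 0.785 (45 degrees). Locked, it has up to about 2 degrees of play either way. It turns freely against light friction (about 1 to 3 N at the plunger) and stays where it is left.
- plunger (a joint): How far the plunger is pressed in (m): 0 sprung fully out (locked, when in a hole), 0.012 fully in. The spring pushes with 4 N when out and 10 N when fully in. A steel collar on its stem locks the table until the plunger is more than 7 mm in; it then passes below the ring. Let go between two holes, the plunger stays about 7 mm in, its collar rubbing under the ring, and it springs out by itself in the next hole it reaches, which stops the table there.
- work_tile: The work: loose white glazed tile, a disc of radius 48 mm and 8 mm thick (100 g), with a grey clay pendant (radius 22 mm, 4 mm thick) on it. It lies on the middle of the turning table and goes round with it. Origin: centre of its underside, z up.
- jar: Bystander: clear jar with white lid, radius 22 mm, 40 mm high, on one corner of the plywood board. Origin: centre of its underside.
- cutter_a: Bystander: steel ring cutter, radius 18 mm, 22 mm high, on another corner of the board. Origin: centre of its underside.
- spray_bottle: Bystander: clear spray bottle, radius 21 mm, 122 mm high, left of the turntable. Origin: centre of its underside.
- cutter_b: Bystander: steel ring cutter, radius 28 mm, 25 mm high, right of the turntable. Origin: centre of its underside.
- stamp: Bystander: wooden hand stamp with a turned knob, 42 x 62 mm and 68 mm high, right of the turntable. Origin: centre of its underside.
- tin: Bystander: aluminium tin, radius 32 mm, 35 mm high, left of the turntable. Origin: centre of its underside.
Not all that is in view belongs to the job. Of the things that look like the work_tile, the middle-sized one is meant.

How it is judged (in metres and radians):
On the way, in this order (a step that is already met when the one before it is completed fails the run):
1. the plunger is pressed in far enough to unlock (over 8 mm), the table still in its first hole (value of joint plunger above 0.008 m and value of joint turntable between -0.1 and 0.1 rad), for 0.1 s.
2. the table has been turned counter-clockwise to within 3 degrees of the next hole (value of joint turntable between 0.733 and 0.838 rad), for 0.1 s.
At the end, for the whole second after the job is handed in: The table stands locked in the next hole counter-clockwise (45 degrees on from the start, within 2.9 degrees), the plunger is sprung out (less than 2 mm in), everything is at rest, and the tile lies flat on the table within 12 mm of its centre (value of joint turntable between 0.735 and 0.836 rad and value of joint plunger below 0.002 m and velocity of joint turntable between -0.05 and 0.05 rad/s and horizontal distance between work_tile and table_centre below 0.012 m and angle between work_tile's own z axis and vertical below 0.05 rad and z of work_tile in the frame of table_centre below 0.004 m); the robot touches nothing.
It fails at once if the tile is lifted off the turning table or pushed more than 15 mm off its centre (z of work_tile in the frame of table_centre above 0.008 m or horizontal distance between work_tile and table_centre above 0.015 m).
It fails at once if the table is turned the wrong way (clockwise by more than 6 degrees) (value of joint turntable below -0.105 rad).
It fails at once if a bystander is moved or lifted by more than 20 mm (distance of any of jar, cutter_a, spray_bottle, cutter_b, stamp, tin from where it was at the start of the episode above 0.02 m).
It also fails if it takes over 40 s, if anything falls off the work surface, if the arm or the gripper's body presses on something with over 40 N, if the wrist force passes 120 N, or if a joint passes its speed limit or range.

ROBOT

A 6-joint arm with a two-finger parallel gripper is mounted at the origin on the work surface. World frame = base frame: x ahead of the robot, y to its left, z up, the work surface at z = 0. Lengths are in mm, angles in degrees, forces in N, time in s.
With the tool pointing down it reaches from about 300 to 850 mm from the base axis. Payload 4.2 kg.
Tool frame: the origin (TCP) lies midway between the tips of the shut fingers; the grasp point (between the pads) lies env.hold_point_z behind it (env.hold_point_z is the distance from the TCP to the grasp point, in mm); z points along the fingers, y is the line along which they close (so a half turn about z gives the same grasp; the last joint's range is limited). The gripper opens to 91 mm and grips with 3 to 60 N. Pads are 32 mm wide; open, the fingers measure 118 mm over their backs; the gripper's body (76 mm by 178 mm) begins 60 mm behind the grasp point.
Start: joints at [-65.374, 18.312, 89.639, -0, 72.044, -1.146], TCP at [250.007, -517.822, 213.976] pointing down, gripper open.
Joint ranges: [-177.97, 177.97], [-48.28, 115.42], [12.27, 149.76], [-77.06, 257.06], [2.81, 150.46], [-146.56, 146.56]. Speed limits (degrees/s): [147.25, 147.25, 180, 180, 180, 180].

INTERFACE

Orientations are given as [roll, pitch, yaw] about the fixed x, y, z axes, in that order (R = Rz(yaw) Ry(pitch) Rx(roll)).
In Python, from workcell import env, viewer, spotter gives the robot as it stands.
- The arm moves only by the tool apply_moves, never from a script. Its arguments are lists of equal length, an entry for each row: "delta_pos": the shift along the world's x, y, z normalised to -1 to 1, where 1 is 120 mm, a list of three; "rot": the turn, a rotation vector about the world's x, y, z normalised to -1 to 1, where 1 is 1.5 rad, a list of three; "hand": the opening, from 0 (shut) to 1 (fully open). A call has 1 to 10 rows; each row is the pose to reach, as a shift and turn from the pose commanded when the call began; what a row does not reach only later rows make up. A row lasts 1/12 s, in which the tool goes at most 41.7 mm and 7.16 degrees, less where a joint would pass 70% of its speed; a pose out of reach is approached as far as the arm can. A call with a number of a shift or a turn outside -1 to 1 is refused whole. A call with a gripper value outside its range is refused whole. The fingers move at their own pace and stop on an object; "newtons" is the grip in N (left out, the last holds). Time passes only in rows, so rows that repeat a pose let the fingers close. It gives the time, the measured TCP pose, the force, the opening and the grip force at its end, in the units of the state.
- env.state(): the state, without advancing time (a new reading comes with each control period).
- viewer.grab_frame(name): name is "scene" or "top" or "wrist"; returns a dict with "pixels" (480x640x3 uint8, red, green, blue), "camera_matrix" (3x3 intrinsics, pixels), "R" (3x3) and "t" (3): a world point X has camera coordinates R X + t; the wrist camera has in their place "mount" (4x4, takes a point from camera to tool coordinates, whose origin is the TCP and whose axes are the flange's). Camera axes: x right, y down, z forward; pixel columns grow to the right and rows downward; lengths in mm; the calibration is good to about 2 mm. A picture is of the moment at which its call begins: read the wrist's pose just before it. There is no depth.
- env.job_done(): hands the job in; it is judged then, once.
Trained networks look in a picture, given as the dict that the camera call returned (one of the last four; its "shot" number tells which), for a name from the list of things; names that differ only in an ending like _2 or _b are one class to them, and where a whole thing is asked for, a point or a joint stands for the part that bears it (a point fixed in the world has none). Each returns a list of dicts, best first, with "score" (0 to 1); they miss things now and then, are a little off and sometimes report something else, mostly with a low value. They report only what shows in the picture. A call takes as long as a camera call. They do not tell look-alikes from the thing itself.
- spotter.trace(picture, query): "mask" (480x640 bool, what is visible of it) and "box" ([centre column, centre row, width, height] in pixels, round what is visible of it).
- spotter.landmark_of(picture, query): "position" ([column, row] in pixels: a listed point, or the origin of a listed thing).
The state is a dict: "time_s": time; "qpos": joint angles; "qvel": joint speeds; "effort": joint torques, N m; "ee_pos": TCP position; "ee_rot": TCP orientation; "force": force on the tool from outside, world axes, zero at the start; "torque": the same for the moment, N m; "gripper_width": finger opening in mm; "gripper_force": force on a finger pad.
Only numpy, scipy, OpenCV 4.12 (cv2) and the standard library are available. Lean on these libraries where they do the work, as an engineer would, in place of code of your own. Each camera call takes 0.05 s, during which the arm holds its last target. There are 200 camera calls.

## Working session

There is one attempt and no reset: what is moved stays moved. The work goes in short steps, Python scripts to look and compute and a tool call to move; the robot and the scene stay as the last step left them, time stands still between calls to the robot, and variables do not carry over. Pictures are saved under pics/ and viewed, at most 10 in all, crops included, and the job is handed in when it is done.

Besides the shell and the picture viewer there is one more tool, called as a command line: name --argument value ..., lists and objects as JSON in quotes. apply_moves: Moves the arm, as the interface text tells. Its arguments: {"type":"object","properties":{"delta_pos":{"type":"array"},"rot":{"type":"array"},"hand":{"type":"array"},"newtons":{"type":"number"}},"required":["delta_pos","rot","hand"]}

```bash
mkdir -p pics
cat > h.py <<'E'
import numpy as np, cv2
from workcell import env, viewer, spotter
def ray_z(p,px,z):
    K=np.array(p["camera_matrix"]);R=np.array(p["R"]);t=np.array(p["t"])
    d=R.T@np.linalg.inv(K)@np.array([px[0],px[1],1.]);c=-R.T@t
    return c+d*(z-c[2])/d[2]
def save(p,n): cv2.imwrite(f"pics/{n}.png",cv2.cvtColor(p["pixels"],cv2.COLOR_RGB2BGR))
E
python3 - <<'E'
from h import *
Z=dict(table_centre=66,plunger_top=88,thumb_plate=108,work_tile=66,indexer=0,jar=12,cutter_a=12,spray_bottle=0,cutter_b=0,stamp=0,tin=0)
print(env.state()["ee_rot"],env.hold_point_z)
for n in ["top","scene"]:
    p=viewer.grab_frame(n);save(p,n+"0")
    for q,z in Z.items():
        for r in spotter.landmark_of(p,q)[:3]:
            print(n,q,round(r["score"],2),np.round(r["position"]),np.round(ray_z(p,r["position"],z)[:2],0))
E
```

```text
[-1.79901874e+02 -3.71239880e-03  2.57703319e+01] 18.8
top plunger_top 0.77 [292. 156.] [649.  61.]
top plunger_top 0.24 [478. 160.] [ 651. -355.]
top thumb_plate 0.65 [283. 160.] [633.  78.]
top work_tile 0.89 [317. 196.] [564.   3.]
top work_tile 0.78 [196. 257.] [419. 265.]
top work_tile 0.69 [188. 343.] [234. 269.]
top indexer 0.67 [314. 201.] [568.  11.]
top indexer 0.4 [290. 158.] [674.  72.]
top jar 0.61 [303. 267.] [410.  32.]
top jar 0.46 [482. 226.] [ 516. -384.]
top cutter_a 0.47 [382. 214.] [ 538. -151.]
top cutter_a 0.47 [483. 224.] [ 520. -386.]
top spray_bottle 0.82 [142. 252.] [437. 410.]
top cutter_b 0.47 [382. 214.] [ 541. -152.]
top cutter_b 0.47 [483. 224.] [ 523. -390.]
top stamp 0.71 [478. 160.] [ 679. -384.]
top tin 0.98 [162. 170.] [637. 379.]
scene table_centre 0.83 [300. 284.] [567.   7.]
scene plunger_top 0.75 [481. 404.] [483. 439.]
scene plunger_top 0.51 [281. 311.] [650.  67.]
scene work_tile 0.75 [434. 355.] [464. 313.]
scene work_tile 0.59 [498. 312.] [284. 314.]
scene work_tile 0.56 [301. 284.] [566.  11.]
scene indexer 0.6 [302. 301.] [563.  -1.]
scene indexer 0.29 [244. 210.] [ 510. -388.]
scene jar 0.61 [363. 280.] [414.  40.]
scene jar 0.31 [305. 304.] [567.  22.]
scene cutter_a 0.67 [278. 259.] [ 540. -143.]
scene cutter_a 0.61 [245. 208.] [ 509. -376.]
scene spray_bottle 0.61 [481. 405.] [432. 416.]
scene spray_bottle 0.6 [293. 304.] [584.  -2.]
scene cutter_b 0.67 [278. 259.] [ 534. -154.]
scene cutter_b 0.61 [245. 208.] [ 502. -391.]
scene stamp 0.8 [193. 235.] [ 672. -369.]
scene tin 0.65 [384. 452.] [638. 378.]
```

View pics/top0.png

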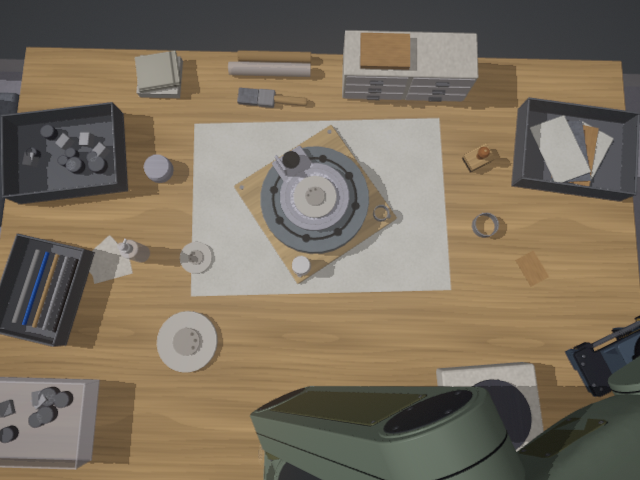

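View pics/scene0.png

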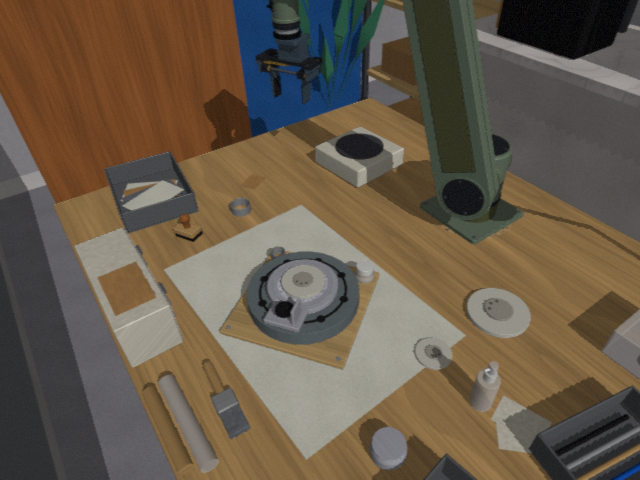

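The three tile-like things in the top view are at (317,196) on the turntable, (196,257), which is the smallest, and (188,343), which is the largest. The middle-sized one is the tile on the turntable. The plunger is at (292,158), with the thumb plate to its left (+y, the counter-clockwise side). I'll shut the fingers and go above the plunger.

apply_moves --delta_pos '[[0.67,1,0],[0.67,1,0],[0.67,1,0],[0.67,1,0]]' --rot '[[0,0,0.095],[0,0,0.095],[0,0,0.095],[0,0,0.095]]' --hand '[0,0,0,0]'

```text
time_s: 1.53
ee_pos: [331.9, -394.3, 214.0]
ee_rot: [-179.9, -0.1, 34.0]
force: [-0.2, -0.5, -0.7]
gripper_width: 67.9
gripper_force: 0.0
```

apply_moves --delta_pos '[[0.67,1,0],[0.67,1,0],[0.67,1,0],[0.67,1,0]]' --rot '[[0,0,0],[0,0,0],[0,0,0],[0,0,0]]' --hand '[0,0,0,0]'

```text
time_s: 1.87
ee_pos: [412.5, -274.3, 214.2]
ee_rot: [-180.0, -0.1, 34.1]
force: [-0.5, -0.2, 0.3]
gripper_width: 40.8
gripper_force: 0.0
```

apply_moves --delta_pos '[[0.67,1,0],[0.67,1,0],[0.67,1,0],[0.67,1,0]]' --rot '[[0,0,0],[0,0,0],[0,0,0],[0,0,0]]' --hand '[0,0,0,0]'

```text
time_s: 2.2
ee_pos: [493.3, -154.2, 214.1]
ee_rot: [-180.0, -0.1, 34.1]
force: [-0.5, -0.7, 0.1]
gripper_width: 14.1
gripper_force: 0.0
```

apply_moves --delta_pos '[[0.67,1,0],[0.67,1,0],[0.67,1,0],[0.67,1,0]]' --rot '[[0,0,0],[0,0,0],[0,0,0],[0,0,0]]' --hand '[0,0,0,0]'

```text
time_s: 2.53
ee_pos: [573.9, -33.9, 213.9]
ee_rot: [-180.0, -0.1, 34.1]
force: [-0.6, -0.1, 0.2]
gripper_width: 0.5
gripper_force: 0.0
```

apply_moves --delta_pos '[[0.5,0.8,0],[0.5,0.8,0],[0.5,0.8,0],[0.5,0.8,0],[0.5,0.8,0]]' --rot '[[0,0,0],[0,0,0],[0,0,0],[0,0,0],[0,0,0]]' --hand '[0,0,0,0,0]'

```text
time_s: 2.95
ee_pos: [631.9, 59.5, 213.3]
ee_rot: [-180.0, 0.1, 34.1]
force: [0.1, -0.3, -0.3]
gripper_width: 0.5
gripper_force: 0.0
```

```bash
cat >> h.py <<'E'
from scipy.spatial.transform import Rotation as Ro
def wrist():
    s=env.state();p=viewer.grab_frame("wrist")
    T=np.eye(4);T[:3,:3]=Ro.from_euler("xyz",s["ee_rot"],degrees=True).as_matrix();T[:3,3]=s["ee_pos"]
    C=np.linalg.inv(T@np.array(p["mount"]));p2=dict(p);p2["R"]=C[:3,:3];p2["t"]=C[:3,3]
    return s,p,p2
E
python3 - <<'E'
from h import *
s,p,p2=wrist();save(p,"w1")
print(s["time_s"],s["ee_pos"],s["ee_rot"],s["gripper_width"],s["force"])
for q,z in dict(table_centre=66,plunger_top=88,thumb_plate=108,work_tile=66).items():
    for r in spotter.landmark_of(p,q)[:2]:
        print(q,round(r["score"],2),np.round(r["position"]),np.round(ray_z(p2,r["position"],z)[:2],1))
E
```

```text
2.95 [631.91015234  59.5071478  213.25382889] [-1.79992221e+02  6.15550971e-02  3.40908119e+01] 0.5184618031785969 [ 0.12223086 -0.2654744  -0.29627321]
plunger_top 0.88 [323. 216.] [640.5  63.6]
plunger_top 0.35 [26. 11.] [644.8 318.9]
thumb_plate 0.84 [289. 221.] [626.8  84.5]
work_tile 0.67 [ 35. 253.] [469.7 250.7]
```

View pics/w1.png

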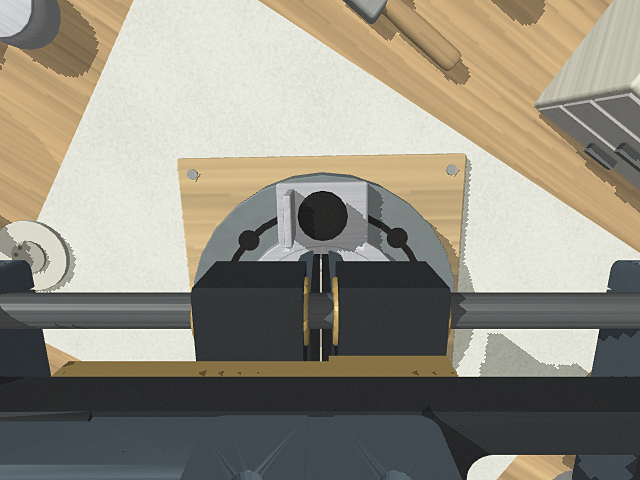

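The wrist view shows the black cap at (323,216) and the thumb plate at (288,220), on the counter-clockwise side. The arm is aligned with the tool (yaw ≈ 34°). I'll shift over the cap, descend and press.

apply_moves --delta_pos '[[0.095,0.03,-0.2],[0.095,0.03,-0.5],[0.095,0.03,-0.75],[0.095,0.03,-0.95],[0.095,0.03,-0.95],[0.095,0.03,-0.95]]' --rot '[[0,0,0],[0,0,0],[0,0,0],[0,0,0],[0,0,0],[0,0,0]]' --hand '[0,0,0,0,0,0]'

```text
time_s: 3.7
ee_pos: [642.2, 60.8, 99.5]
ee_rot: [-179.9, 0.1, 33.9]
force: [0.6, 0.1, -0.6]
gripper_width: 0.4
gripper_force: 0.0
```

Run:
```python
from h import *
s,p,p2=wrist()
print(s["ee_pos"],s["force"])
for q,z in dict(plunger_top=88,thumb_plate=108).items():
    for r in spotter.landmark_of(p,q)[:1]:
        print(q,round(r["score"],2),np.round(r["position"]),np.round(ray_z(p2,r["position"],z)[:2],1))
cv2.imwrite("pics/w2.png",cv2.resize(cv2.cvtColor(p["pixels"],cv2.COLOR_RGB2BGR)[120:400,120:520],None,fx=2,fy=2))
```

```text
[642.2079742   60.84195787  99.47653859] [ 0.55499461  0.12110819 -0.55999978]
plunger_top 0.56 [315. 278.] [639.3  62.9]
```

View pics/w2.png

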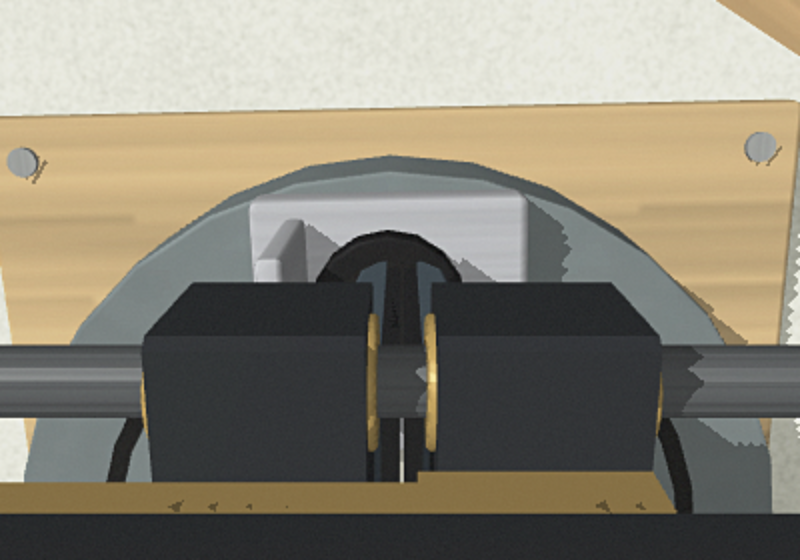

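The crop shows the fingertip over the middle of the cap (cap columns 316–462, tip about 397), with the plate free to its left at about (285,250). Pressing now.

apply_moves --delta_pos '[[0,0,-0.06],[0,0,-0.1],[0,0,-0.14],[0,0,-0.17],[0,0,-0.19],[0,0,-0.19],[0,0,-0.19],[0,0,-0.19]]' --rot '[[0,0,0],[0,0,0],[0,0,0],[0,0,0],[0,0,0],[0,0,0],[0,0,0],[0,0,0]]' --hand '[0,0,0,0,0,0,0,0]'

```text
time_s: 4.52
ee_pos: [643.8, 61.8, 78.7]
ee_rot: [179.9, -0.1, 33.9]
force: [-1.2, -0.6, 8.1]
gripper_width: 0.5
gripper_force: 4.1
```

apply_moves --delta_pos '[[0,0,-0.012],[0,0,-0.012],[0,0,-0.012],[-0.032,0.045,-0.012],[-0.067,0.088,-0.012],[-0.094,0.119,-0.012],[-0.124,0.148,-0.012],[-0.155,0.176,-0.012],[-0.188,0.202,-0.012],[-0.188,0.202,-0.012]]' --rot '[[0,0,0],[0,0,0],[0,0,0],[0,0,0],[0,0,0],[0,0,0.035],[0,0,0.07],[0,0,0.105],[0,0,0.14],[0,0,0.14]]' --hand '[0,0,0,0,0,0,0,0,0,0]'

```text
time_s: 5.35
ee_pos: [621.0, 86.4, 77.6]
ee_rot: [179.9, -0.1, 46.1]
force: [-0.7, 0.7, 8.4]
gripper_width: 0.4
gripper_force: 4.4
```

Run:
```python
from h import *
p=viewer.grab_frame("top")
for q,z in dict(thumb_plate=108,work_tile=66,plunger_top=80).items():
    for r in spotter.landmark_of(p,q)[:2]:
        print(q,round(r["score"],2),np.round(r["position"]),np.round(ray_z(p,r["position"],z)[:2],1))
s,p,p2=wrist();print(s["ee_pos"],s["force"])
cv2.imwrite("pics/w3.png",cv2.cvtColor(p["pixels"],cv2.COLOR_RGB2BGR))
```

```text
work_tile 0.88 [317. 193.] [571.7   2.2]
work_tile 0.87 [195. 257.] [419.7 266.6]
[621.24939321  86.24949068  77.45172952] [-1.05918298 -0.26996472  8.95707906]
```

View pics/w3.png

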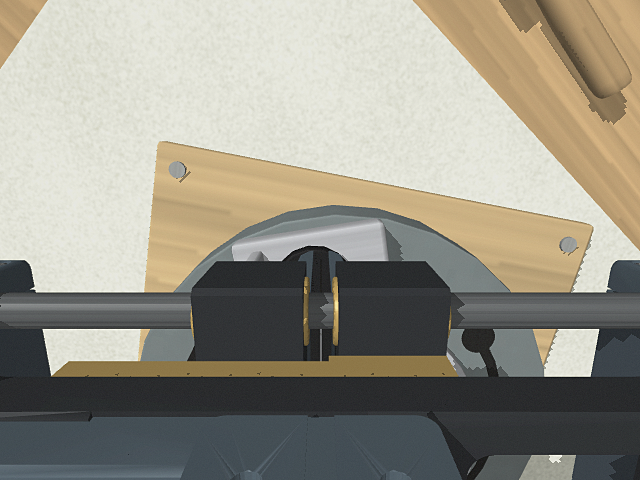

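The tip's friction on the pressed cap carries the table along. The arm edge in view (233,240)–(382,222) is tilted about 7° from the tool, so the table is at about 19°. I'll go on to about 31°, then raise the tip and push on the plate.

apply_moves --delta_pos '[[-0.022,0.017,0],[-0.045,0.033,0],[-0.068,0.048,0],[-0.092,0.062,0],[-0.117,0.075,0],[-0.142,0.087,0],[-0.142,0.087,0],[-0.142,0.087,0.05],[-0.142,0.087,0.11],[-0.142,0.087,0.11]]' --rot '[[0,0,0.04],[0,0,0.08],[0,0,0.115],[0,0,0.15],[0,0,0.185],[0,0,0.22],[0,0,0.22],[0,0,0.22],[0,0,0.22],[0,0,0.22]]' --hand '[0,0,0,0,0,0,0,0,0,0]'

```text
time_s: 6.43
ee_pos: [604.0, 96.6, 90.1]
ee_rot: [179.9, -0.1, 64.9]
force: [0.1, 0.0, -0.7]
gripper_width: 0.7
gripper_force: 0.0
```

Run:
```python
from h import *
s,p,p2=wrist();print(s["ee_pos"],s["ee_rot"],s["force"])
cv2.imwrite("pics/w4.png",cv2.cvtColor(p["pixels"],cv2.COLOR_RGB2BGR))
```

```text
[604.02477568  96.64013957  90.08768003] [ 1.79901292e+02 -6.19827641e-02  6.48808550e+01] [ 0.05658054  0.04298799 -0.65000851]
```

View pics/w4.png

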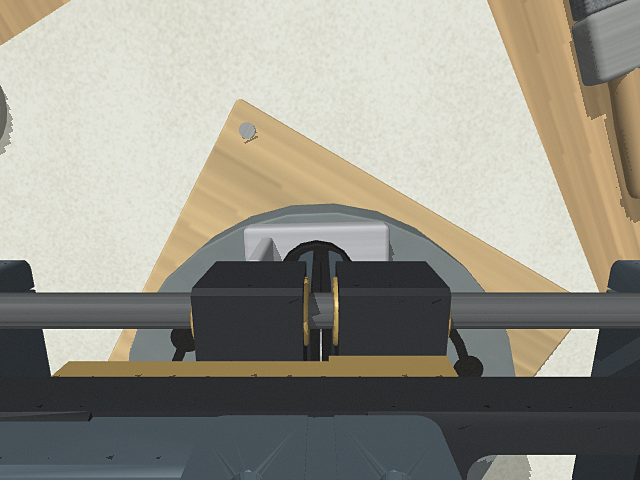

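Tool and arm are aligned, so the table is at about 31°. The cap is released, the plate is at about (260,250), and the next hole is at (182,338). Now I'll push the plate.

apply_moves --delta_pos '[[-0.04,0.017,0.02],[-0.078,0.032,0.02],[-0.105,0.04,0.02],[-0.131,0.048,0.02],[-0.158,0.055,0.02],[-0.185,0.061,0.02],[-0.212,0.066,0.02],[-0.24,0.07,0.02],[-0.24,0.07,0.02]]' --rot '[[0,0,0],[0,0,0],[0,0,0.017],[0,0,0.035],[0,0,0.058],[0,0,0.08],[0,0,0.105],[0,0,0.13],[0,0,0.13]]' --hand '[0,0,0,0,0,0,0,0,0]'

```text
time_s: 7.23
ee_pos: [574.6, 104.7, 91.2]
ee_rot: [179.9, 0.0, 76.2]
force: [1.1, -0.9, -0.9]
gripper_width: 0.6
gripper_force: 1.0
```

apply_moves --delta_pos '[[-0.014,0.002,0],[-0.028,0.003,0],[-0.042,0.004,0],[-0.042,0.004,0]]' --rot '[[0,0,0.012],[0,0,0.023],[0,0,0.03],[0,0,0.03]]' --hand '[0,0,0,0]'

```text
time_s: 7.57
ee_pos: [568.8, 105.3, 91.3]
ee_rot: [-179.9, 0.0, 78.7]
force: [0.6, -1.4, -0.2]
gripper_width: 0.4
gripper_force: 0.7
```

Run:
```python
from h import *
s,p,p2=wrist();print(s["ee_pos"],s["ee_rot"],s["force"])
cv2.imwrite("pics/w5.png",cv2.cvtColor(p["pixels"],cv2.COLOR_RGB2BGR))
```

```text
[568.78860843 105.2955906   91.26847835] [-1.79921516e+02  2.16281808e-02  7.86578622e+01] [ 0.60400019 -1.42837356 -0.20872226]
```

View pics/w5.png

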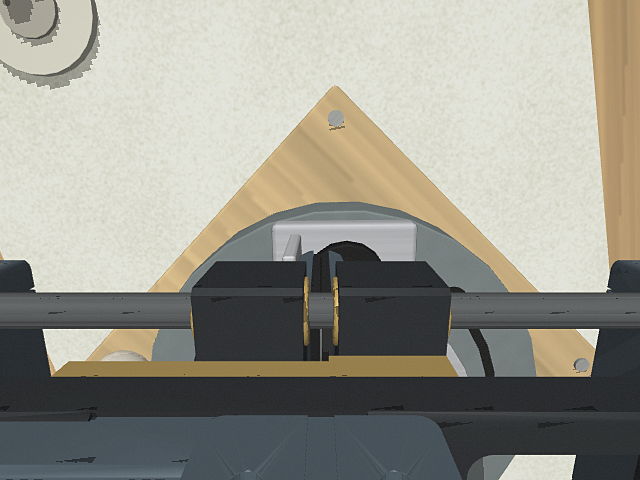

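The arm is in line with the tool at yaw 78.7°, so the table is near 45°. The force is still small, so I'll push on in small steps until it stops.

apply_moves --delta_pos '[[-0.007,0,0],[-0.014,0,0],[-0.014,0,0]]' --rot '[[0,0,0],[0,0,0],[0,0,0]]' --hand '[0,0,0]'

```text
time_s: 7.87
ee_pos: [567.3, 105.4, 91.4]
ee_rot: [-180.0, 0.0, 78.6]
force: [0.9, -0.8, -0.1]
gripper_width: 0.8
gripper_force: 0.4
```

apply_moves --delta_pos '[[-0.01,0,0],[-0.02,0,0],[-0.02,0,0]]' --rot '[[0,0,0],[0,0,0],[0,0,0]]' --hand '[0,0,0]'

```text
time_s: 8.12
ee_pos: [565.8, 105.3, 91.4]
ee_rot: [179.9, -0.0, 78.6]
force: [2.1, -2.2, -0.4]
gripper_width: 0.4
gripper_force: 1.4
```

apply_moves --delta_pos '[[-0.01,0,0],[-0.02,0,0],[-0.02,0,0]]' --rot '[[0,0,0],[0,0,0],[0,0,0]]' --hand '[0,0,0]'

```text
time_s: 8.37
ee_pos: [565.5, 105.3, 91.6]
ee_rot: [179.7, -0.1, 78.7]
force: [6.5, -1.6, -3.9]
gripper_width: 0.2
gripper_force: 3.5
```

The table has stopped hard (6.5 N against the plate, no more travel). I'll back off and lift clear.

apply_moves --delta_pos '[[0.03,0,0],[0.06,0,0],[0.06,0,0.1],[0.06,0,0.3],[0.06,0,0.6],[0.06,0,0.9],[0.06,0,1],[0.06,0,1]]' --rot '[[0,0,0],[0,0,0],[0,0,0],[0,0,0],[0,0,0],[0,0,0],[0,0,0],[0,0,0]]' --hand '[0,0,0,0,0,0,0,0]'

```text
time_s: 9.03
ee_pos: [571.7, 106.1, 215.4]
ee_rot: [179.7, -0.2, 78.6]
force: [-0.7, 0.7, -0.7]
gripper_width: 0.2
gripper_force: 0.0
```

apply_moves --delta_pos '[[-0.1,-1,0],[-0.1,-1,0],[-0.1,-1,0.2],[-0.1,-1,0.3],[-0.1,-1,0.3]]' --rot '[[0,0,0],[0,0,0],[0,0,0],[0,0,0],[0,0,0]]' --hand '[0,0,0,0,0]'

```text
time_s: 9.45
ee_pos: [558.5, -16.3, 248.5]
ee_rot: [179.9, -0.0, 78.4]
force: [0.1, 0.9, -0.4]
gripper_width: 0.2
gripper_force: 0.0
```

apply_moves --delta_pos '[[-0.6,-1,0],[-0.6,-1,0],[-0.6,-1,0],[-0.6,-1,0],[-0.6,-1,0]]' --rot '[[0,0,0],[0,0,0],[0,0,0],[0,0,0],[0,0,0]]' --hand '[0,0,0,0,0]'

```text
time_s: 9.87
ee_pos: [483.7, -135.7, 245.4]
ee_rot: [-179.7, -0.0, 78.5]
force: [-0.8, -0.6, -1.2]
gripper_width: 0.3
gripper_force: 0.0
```

Run:
```python
from h import *
for n in ["top","scene"]:
    p=viewer.grab_frame(n)
    for q,z in dict(table_centre=66,thumb_plate=108,work_tile=66,plunger_top=88,jar=12).items():
        for r in spotter.landmark_of(p,q)[:3]:
            print(n,q,round(r["score"],2),np.round(r["position"]),np.round(ray_z(p,r["position"],z)[:2],1))
    im=cv2.cvtColor(p["pixels"],cv2.COLOR_RGB2BGR)
    c=(316,200) if n=="top" else (305,295)
    a=im[c[1]-75:c[1]+75,c[0]-66:c[0]+66]
    out=a if n=="top" else np.hstack([out,a])
cv2.imwrite("pics/fin.png",cv2.resize(out,(792,450)))
print(env.state()["ee_pos"],env.state()["force"],env.state()["time_s"])
```

```text
top thumb_plate 0.97 [271. 193.] [557.5 101.7]
top thumb_plate 0.71 [272. 183.] [579.2  99.3]
top work_tile 0.94 [316. 195.] [567.    5.2]
top work_tile 0.58 [198. 258.] [417.  261.4]
top plunger_top 0.7 [274. 183.] [584.8  97.1]
top jar 0.72 [303. 267.] [408.2  30.8]
scene table_centre 0.66 [301. 286.] [569.1  15.1]
scene thumb_plate 0.57 [333. 295.] [549.7 108. ]
scene work_tile 0.9 [497. 311.] [284.3 312.2]
scene work_tile 0.86 [301. 285.] [567.9  11.9]
scene work_tile 0.82 [435. 356.] [464.8 316.8]
scene plunger_top 0.58 [322. 308.] [579.  108.7]
scene jar 0.75 [364. 277.] [406.2  33.4]
scene jar 0.48 [319. 308.] [549.4  50.4]
[ 486.48615574 -134.31401866  247.2908551 ] [-0.19062128 -0.25303327  0.22219637] 10.4667
```

View pics/fin.png

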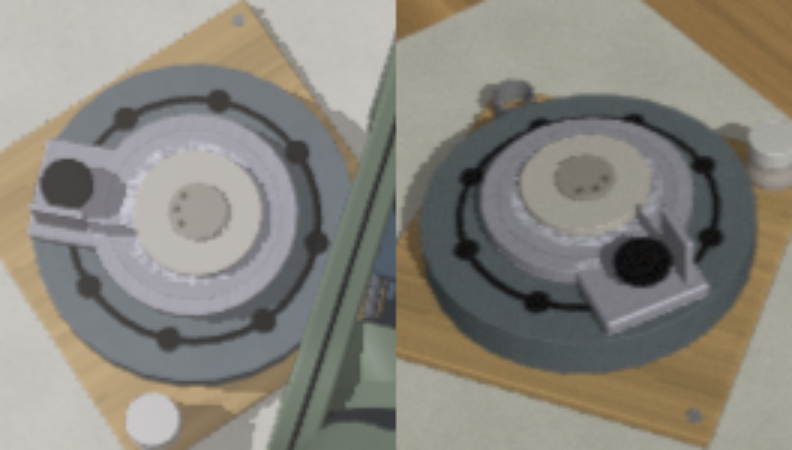

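Left (top view): the cap is at (67,183), between holes (126,118) and (88,286), and the tile is centred. Right (scene view): nothing is disturbed. I'll check cap height and table angle by triangulating against the first pictures.

Run:
```python
from h import *
P={n:viewer.grab_frame(n) for n in ["top","scene"]}
def cap(img,g):
    x0,y0=g; r=14
    gray=cv2.cvtColor(img[y0-r:y0+r,x0-r:x0+r],cv2.COLOR_RGB2GRAY)
    n,l,s,c=cv2.connectedComponentsWithStats((gray<58).astype(np.uint8))
    k=min(range(1,n),key=lambda i:np.hypot(*(c[i]-r))-0.05*s[i,4])
    return c[k]+np.array([x0-r,y0-r]),s[k]
def tri(a,b):
    M=[np.array(P[n]["camera_matrix"])@np.c_[P[n]["R"],P[n]["t"]] for n in ["top","scene"]]
    X=cv2.triangulatePoints(M[0],M[1],a.reshape(2,1),b.reshape(2,1));return (X[:3]/X[3]).ravel()
old={n:cv2.cvtColor(cv2.imread(f"pics/{n}0.png"),cv2.COLOR_BGR2RGB) for n in P}
out=[]
for lab,I,g in [("start",old,[(291,158),(283,310)]),("now",{n:P[n]["pixels"] for n in P},[(272,186),(321,307)])]:
    a,sa=cap(I["top"],g[0]);b,sb=cap(I["scene"],g[1]);X=tri(a,b);out.append(X)
    print(lab,a,sa,b,sb,X)
A=np.array([564.5,9.]) 
# ring-axis estimate: fit so both caps are at radius 95
from scipy.optimize import least_squares
A=least_squares(lambda A:[np.hypot(*(X[:2]-A))-95 for X in out],A).x
an=[np.degrees(np.arctan2(*(X[:2]-A)[::-1])) for X in out];print(A,an,an[1]-an[0])
```

```text
start [290.82876712 159.63013699] [  6   8  16  16 146] [283.29387755 308.80408163] [  6   5  18  17 245] [641.67276034  62.90330202  85.20143976]Traceback (most recent call last):
  File "<stdin>", line 15, in <module>
  File "<stdin>", line 7, in cap
ValueError: min() iterable argument is empty
```

```bash
cat > c.py <<'E'
from h import *
P={n:viewer.grab_frame(n) for n in ["top","scene"]}
def cap(img,g):
    x0,y0=g; r=12
    gray=cv2.cvtColor(img[y0-r:y0+r,x0-r:x0+r],cv2.COLOR_RGB2GRAY)
    t=(int(gray[r-3:r+3,r-3:r+3].mean())+np.percentile(gray,80))/2
    n,l,s,c=cv2.connectedComponentsWithStats((gray<t).astype(np.uint8))
    k=l[r,r];return c[k]+np.array([x0-r,y0-r]),s[k],t
M=[np.array(P[n]["camera_matrix"])@np.c_[P[n]["R"],P[n]["t"]] for n in ["top","scene"]]
old={n:cv2.cvtColor(cv2.imread(f"pics/{n}0.png"),cv2.COLOR_BGR2RGB) for n in P}
out=[]
for lab,I,g in [("start",old,[(291,158),(283,310)]),("now",{n:P[n]["pixels"] for n in P},[(272,186),(321,307)])]:
    a,sa,t=cap(I["top"],g[0]);b,sb,u=cap(I["scene"],g[1])
    X=cv2.triangulatePoints(M[0],M[1],a.reshape(2,1),b.reshape(2,1));X=(X[:3]/X[3]).ravel();out.append(X)
    print(lab,a,sa,t,b,sb,u,X)
c=np.hypot(*(out[1]-out[0])[:2]);print("turn",2*np.degrees(np.arcsin(c/190)))
E
python3 c.py
```

```text
start [290.90909091 159.61363636] [  3   5  19  18 264] 104.5 [283.15413534 308.7443609 ] [  3   3  20  17 266] 68.0 [641.77063271  62.6782611   85.21707363]
now [272.228 185.976] [  3   4  19  17 250] 115.0 [321.23794212 306.30546624] [  1   2  23  19 311] 69.5 [577.96905465 102.8339412   87.07485933]
turn 46.75293282369356
```

The turn measures 46.7° (45° plus play), and the cap stands as high as at the start (87 against 85 mm). The plunger has sprung out and locked, so I'm handing in.

```bash
python3 -c "
from workcell import env
print(env.job_done())"
```

```text
the job is handed in; nothing more can be done
None
```

The table is turned to the next hole (about 46.7° measured, within the lock's play) and the plunger is out and locked. The tile is still centred and the arm is clear; I've handed the job in, but no verdict came back.

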